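# Press a keyed drive shaft home in a belt pulley

### The job

Take the keyed steel shaft out of its wooden stand, put its round nose into the bore of the toothed pulley and turn it until its key drops into the keyway, then push it fully home against the spring in the bore, until its collar sits on the pulley's face. The spring would push it out again, so finish while still holding the shaft pressed home: do not let go. Leave the screwdriver, angle block, wire spool and tin where they are.

Things in the scene. Friction and masses are not known exactly. Their poses are not given: they have to be found in the camera images.
- shaft_mid (a point): Centre (half-way up) of the loose steel shaft, 93 mm tall, 0.2 to 0.33 kg, which starts upright in the stand, nose down. z points up along its axis, x points the way its key sticks out: at the start away from the robot, within 0.8 rad. From the tip (46.5 mm below this point) up: nose 18 mm, keyed length 22 mm, collar 8 mm, square head 45 mm.
- shaft_head (a point): Centre of the shaft's square head, the part to grip, 24 mm above shaft_mid: 22 x 22 mm and 45 mm tall, its faces square to the shaft's x and y. Same axes as shaft_mid. The collar's top is 22.5 mm below this point.
- shaft_collar (a point): Centre of the underside of the shaft's round collar (34 mm in diameter, 8 mm thick), on the axis, 40 mm above the tip; same axes as shaft_mid. It lies at hub_mouth when the shaft is home.
- shaft_key (a point): Middle of the outer face of the key, 14.5 mm from the axis on the shaft's +x side, 29 mm above the tip. The key is 6 mm wide and 22 mm long, from the collar down to 18 mm above the tip. The shaft there and the plain nose below it are 19.4 mm in diameter; the tip tapers to 14 mm over the last 4 mm.
- hub_mouth (a point): Centre of the bore's mouth in the flat top face of the aluminium pulley's boss, 67 mm above the table. z points up out of the bore, x points to the keyway: away from the robot, within 0.9 rad. The pulley is fixed: boss 44 mm in diameter, toothed rim about 93 mm, its top 25 mm below the mouth, on a 120 x 120 x 12 mm plate. The bore is 22 mm in diameter, 55 mm deep.
- hub_keyway (a point): Outer end of the keyway in the boss face, 17.5 mm from the bore's axis. The one keyway is 9 mm wide and runs down the whole bore. With the nose in the bore and the key off the keyway, the key stops on the boss face with the collar 22 mm above it; within about 0.12 rad of the keyway it drops in.
- ejector (a joint): Spring plunger in the bore, how far it is pushed down (m): 0 when up, its top 30 mm below the mouth; 0.010 when the shaft is home. It pushes up with about 4 N at 0 and 10 N at 0.010, more than the shaft's weight.
- stand_hole0 (a point): Centre of the mouth of the round hole, 22.5 mm in diameter and 16 mm deep, in the top of the fixed wooden stand, a 90 x 90 x 36 mm block; the shaft's tip rests on the bottom of the hole, 20 mm above the table.
- screwdriver: Bystander: a screwdriver with a yellow handle, lying on the table; leave it.
- angle_block: Bystander: a dark steel angle block, 80 x 80 x 102 mm; leave it.
- spool: Bystander: a spool of copper wire lying flat, 100 mm in diameter, 50 mm high; leave it.
- grease: Bystander: a metal tin, 60 mm in diameter, 70 mm high; leave it.
Not all that is in view belongs to the job. Of the things like the part that bears shaft_mid, leave any that is orange; of the rest the smaller one is meant.

How it is judged (in metres and radians):
On the way, in this order (a step that is already met when the one before it is completed fails the run):
1. the shaft is lifted clear out of the stand (z of shaft_collar in the frame of stand_hole0 above 0.05 m and contact force between the fingers and shaft above 1 N), for 0.1 s.
2. the shaft's nose is in the pulley's bore (z of shaft_collar in the frame of hub_mouth below 0.028 m and horizontal distance between shaft_collar and hub_mouth below 0.004 m and angle between shaft_mid's own z axis and vertical below 0.15 rad), for 0.1 s.
At the end, for the whole second after the job is handed in: The shaft stands in the pulley's bore, key in keyway: collar within 2 mm of the boss face, axis within 3 mm, tilt under 0.08 rad, key within 0.2 rad of the keyway, spring plunger down by more than 7 mm, the shaft at rest, and the gripper still holding it (over 2 N of contact) (z of shaft_collar in the frame of hub_mouth below 0.002 m and horizontal distance between shaft_collar and hub_mouth below 0.003 m and angle between shaft_mid's own z axis and vertical below 0.08 rad and angle between the x axis of shaft_mid and the x axis of hub_mouth, either way round below 0.2 rad and value of joint ejector above 0.007 m and contact force between the fingers and shaft above 2 N and linear speed of shaft below 0.02 m/s); the arm keeps its last pose, push and grip.
It fails at once if the screwdriver is disturbed (moved over 20 mm) (distance of screwdriver from where it was at the start of the episode above 0.02 m).
It fails at once if the angle_block is disturbed (moved over 20 mm) (distance of angle_block from where it was at the start of the episode above 0.02 m).
It fails at once if the spool is disturbed (moved over 20 mm) (distance of spool from where it was at the start of the episode above 0.02 m).
It fails at once if the grease is disturbed (moved over 20 mm) (distance of grease from where it was at the start of the episode above 0.02 m).
It also fails if it takes over 43 s, if anything falls off the work surface, if the arm or the gripper's body presses on something with over 40 N, if the wrist force passes 120 N, or if a joint passes its speed limit or range.

### The arm

A 6-joint arm with a two-finger parallel gripper is mounted at the origin on the work surface. World frame = base frame: x ahead of the robot, y to its left, z up, the work surface at z = 0. Lengths are in mm, angles in rad, forces in N, time in s.
With the tool pointing down it reaches from about 375 to 975 mm from the base axis. Payload 3.8 kg.
Tool frame: the origin (TCP) lies at the very end of the fingers, on their centre line; the grasp point (between the pads) lies 19 mm behind it (manip.tcp_to_grasp is the distance from the TCP to the grasp point, in mm); z points along the fingers, y is the direction in which the jaws open and shut (so a half turn about z gives the same grasp; the last joint's range is limited). The gripper opens to 85 mm and grips with 20 to 120 N. Pads are 22 mm wide; open, the fingers measure 114 mm over their backs; the gripper's body (76 mm by 85 mm) begins 54 mm behind the grasp point. The pads swing forward as they close: fully open they stand 13 mm farther back than shut.
Start: joints at [-1.271, 0.264, 1.604, -0, 1.274, -0.037], TCP at [223.061, -637.073, 231.28] pointing down, gripper open.
Joint ranges: [-2.63, 2.63], [-0.94, 2.18], [0.31, 2.57], [-1.31, 4.45], [0, 2.66], [-2.55, 2.55]. Speed limits (rad/s): [2.57, 2.57, 3.14, 3.14, 3.14, 3.14].

### API

Orientations are given as [roll, pitch, yaw] about the fixed x, y, z axes, in that order (R = Rz(yaw) Ry(pitch) Rx(roll)).
In Python, from bench import manip, vision, ticket gives the robot as it stands.
- The arm moves only by the tool send_rows, never from a script. Its argument "series" is a list of rows, each a list of 2 entries, a list of its own where there are three numbers: the shift along the tool's x, y, z in mm, then the turn, a rotation vector about the tool's x, y, z in degrees. In form: [[[dx, dy, dz], [rx, ry, rz]], ...]. A call has 1 to 5 rows; each row shifts and turns the commanded pose from where the row before left it, along the tool's axes as they then stand; what a row does not reach is not made up. A row lasts 1/12 s, in which the tool goes at most 41.7 mm and 7.16 degrees, less where a joint would pass 70% of its speed; a pose out of reach is approached as far as the arm can. A call is refused whole if a number of a shift passes 41.7 or a number of a turn 7.16, either way. A call with a gripper value outside its range is refused whole. "grip" is the opening, from 0 (shut) to 1 (fully open), set as the call begins (left out, the last holds). The fingers move at their own pace and stop on an object; "force" is the grip in N (left out, the last holds). Time passes only in rows, so rows that do not move let the fingers close. It gives the time, the measured TCP pose, the force and the opening at its end, in the units of the state.
- manip.state(): the state, without advancing time (a new reading comes with each control period).
- vision.get_image(name): name is "side" or "top"; returns (picture, depth): 400x640x3 uint8, red, green, blue; 400x640 float32, mm along the optical axis (not along the pixel's ray), 0 where there is no reading.
- vision.camera_info(name): a dict with "intrinsics" (3x3 intrinsics, pixels), "k1" (the pictures are not rectified: a ray, as slopes to the right and down, at radius r is drawn at 1 + k1 r^2 times it, then the intrinsics apply), "pose" (4x4, takes a point from camera to world coordinates). Camera axes: x right, y up, looking along -z (the intrinsics and any distortion apply to the point x, -y, -z); pixel columns grow to the right and rows downward; lengths in mm; the calibration is good to about 2 mm. A picture is of the moment at which its call begins. camera_info takes no time and is no camera call.
- ticket.job_done(): hands the job in, once; it reports no verdict.
The state is a dict: "time_s": time; "qpos": joint angles; "joint_velocities": joint speeds; "joint_torque": joint torques, N m; "eef_pos": TCP position; "tool_rot": TCP orientation; "ft_force": force on the tool from outside, world axes, zero at the start; "ft_torque": the same for the moment, N m; "width": finger opening in mm.
Only numpy, scipy, OpenCV 4.12 (cv2) and the standard library are available. Lean on these libraries where they do the work, as an engineer would, in place of code of your own. Each camera call takes 0.05 s, during which the arm holds its last target.

## Working session

There is one attempt and no reset: what is moved stays moved. The work goes in short steps, Python scripts to look and compute and a tool call to move; the robot and the scene stay as the last step left them, time stands still between calls to the robot, and variables do not carry over. Pictures are saved under pics/ and viewed, and the job is handed in when it is done.

Besides the shell and the picture viewer there is one more tool, called after "Request:" as name(argument=value, ...) on one line, values as JSON. send_rows: Moves the arm, as the interface text tells. Its arguments: {"type":"object","properties":{"series":{"type":"array"},"grip":{"type":"number"},"force":{"type":"number"}},"required":["series"]}

```bash
ls; mkdir -p pics; python3 - <<'E'
from bench import manip, vision, ticket
import cv2, numpy as np
print(manip.state())
for n in ("side","top"):
    im,d=vision.get_image(n); cv2.imwrite(f"pics/{n}0.png",im[:,:,::-1]); np.save(f"{n}0.npy",d); np.save(f"{n}0im.npy",im)
    print(n,vision.camera_info(n))
E
```

```text
pics
{'time_s': 0.0, 'qpos': array([-1.27087613e+00,  2.64798908e-01,  1.60538308e+00,  2.08097861e-05,
        1.27371044e+00, -3.68910506e-02]), 'joint_velocities': array([ 0.00081531,  0.0003233 , -0.00046708, -0.00138192, -0.00169755,
        0.00226696]), 'joint_torque': array([ 1.73815744e-03, -5.15116954e+01, -3.67305923e+01,  4.96574285e-04,
        1.28057870e-02, -1.91541311e-06]), 'eef_pos': array([ 222.86517463, -636.36287752,  229.92630661]), 'tool_rot': array([-3.13929518e+00, -1.04692192e-04,  3.36805008e-01]), 'ft_force': array([ 0.03967927,  0.71176657, -0.38713499]), 'ft_torque': array([-0.00999882,  0.02796084, -0.00974596]), 'width': 85.12176648471362}
side {'intrinsics': array([[407.36150724,   0.        , 318.21136446],
       [  0.        , 407.36150724, 197.77389202],
       [  0.        ,   0.        ,   1.        ]]), 'k1': -0.06029707565203173, 'pose': array([[ 9.63861511e-01,  1.42398829e-01, -2.25152307e-01,
         3.64494337e+02],
       [-2.66242100e-01,  5.44335628e-01, -7.95495989e-01,
        -8.09468183e+02],
       [ 9.28072510e-03,  8.26692989e-01,  5.62576724e-01,
         6.88089325e+02],
       [ 0.00000000e+00,  0.00000000e+00,  0.00000000e+00,
         1.00000000e+00]])}
top {'intrinsics': array([[424.55591571,   0.        , 324.34020797],
       [  0.        , 424.55591571, 200.14279508],
       [  0.        ,   0.        ,   1.        ]]), 'k1': -0.059591413298479765, 'pose': array([[-1.00338030e-02,  9.98844453e-01, -4.70008773e-02,
         5.40122211e+02],
       [-9.99715634e-01, -9.00350934e-03,  2.20813827e-02,
         2.15293500e+01],
       [ 2.16326938e-02,  4.72090721e-02,  9.98650755e-01,
         1.20352449e+03],
       [ 0.00000000e+00,  0.00000000e+00,  0.00000000e+00,
         1.00000000e+00]])}
```

View pics/side0.png

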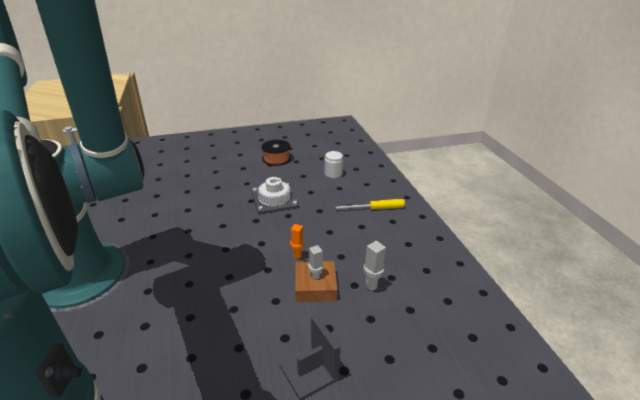

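View pics/top0.png

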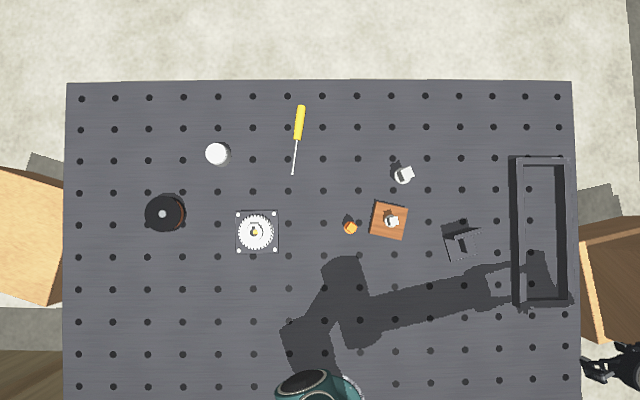

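The side view shows the shaft in its stand at about (316,262), the larger look-alike at (375,265), the orange one at (297,242) and the pulley at (274,190). In the top view the stand is at (389,220) and the pulley at (257,232). Next I'll zoom in.

```bash
cat > h.py <<'E'
import numpy as np, cv2
from bench import manip, vision
def proj(n,P):
    c=vision.camera_info(n);T=np.linalg.inv(c["pose"]);P=np.atleast_2d(P)
    q=P@T[:3,:3].T+T[:3,3]; x=q[:,0]/-q[:,2]; y=-q[:,1]/-q[:,2]
    s=1+c["k1"]*(x*x+y*y); K=c["intrinsics"]
    return np.c_[K[0,0]*x*s+K[0,2],K[1,1]*y*s+K[1,2]]
def rays(n,uv):
    c=vision.camera_info(n);K=c["intrinsics"];uv=np.atleast_2d(uv).astype(float)
    p=cv2.undistortPoints(uv.reshape(-1,1,2),K,np.array([c["k1"],0,0,0,0.])).reshape(-1,2)
    d=np.c_[p[:,0],-p[:,1],-np.ones(len(p))]
    return c["pose"],d
def at_z(n,uv,z):
    T,d=rays(n,uv); w=d@T[:3,:3].T; o=T[:3,3]
    return o+w*((z-o[2])/w[:,2])[:,None]
def cloud(n,D):
    v,u=np.nonzero(D>0); T,d=rays(n,np.c_[u,v]); P=(d*D[v,u][:,None])@T[:3,:3].T+T[:3,3]
    return u,v,P
def crop(n,im,c,h,s,name):
    u,v=map(int,c); a=im[max(0,v-h):v+h,max(0,u-h):u+h]
    cv2.imwrite(name,cv2.resize(a,None,fx=s,fy=s,interpolation=cv2.INTER_CUBIC)[:,:,::-1])
E
python3 - <<'E'
from h import *
ims={n:np.load(f"{n}0im.npy") for n in("side","top")}
def cr(n,c,h): 
    a=ims[n][c[1]-h:c[1]+h,c[0]-h:c[0]+h]; return cv2.resize(a,(390,290*1) if 0 else (290,290),interpolation=cv2.INTER_CUBIC)
r1=np.hstack([cr("side",(316,262),29),cr("side",(274,192),29)])
r2=np.hstack([cr("top",(390,220),29),cr("top",(257,232),29)])
cv2.imwrite("pics/z0.png",np.vstack([r1,r2])[:,:,::-1])
for n in ims:
    u,v,P=cloud(n,np.load(f"{n}0.npy"))
    if n=="top":
        for c in ((390,220),(257,232)):
            m=(abs(u-c[0])<28)&(abs(v-c[1])<28)
            Q=P[m]; print(n,c,np.histogram(Q[:,2],bins=np.arange(-10,140,6)))
E
```

```text
top (390, 220) (array([ 247, 1537,  131,    9,    9,    9,  120,  761,   47,    0,    0,
          5,   31,   12,    4,    2,    5,    5,    2,   20,   53,    1,
          0,    0]), array([-10,  -4,   2,   8,  14,  20,  26,  32,  38,  44,  50,  56,  62,
        68,  74,  80,  86,  92,  98, 104, 110, 116, 122, 128, 134]))
top (257, 232) (array([177, 922, 223, 696, 114,  20,  17, 154, 467,  45,   9,  15, 137,
        18,   0,   0,   0,   0,   0,   0,   0,   0,   0,   0]), array([-10,  -4,   2,   8,  14,  20,  26,  32,  38,  44,  50,  56,  62,
        68,  74,  80,  86,  92,  98, 104, 110, 116, 122, 128, 134]))
```

View pics/z0.png

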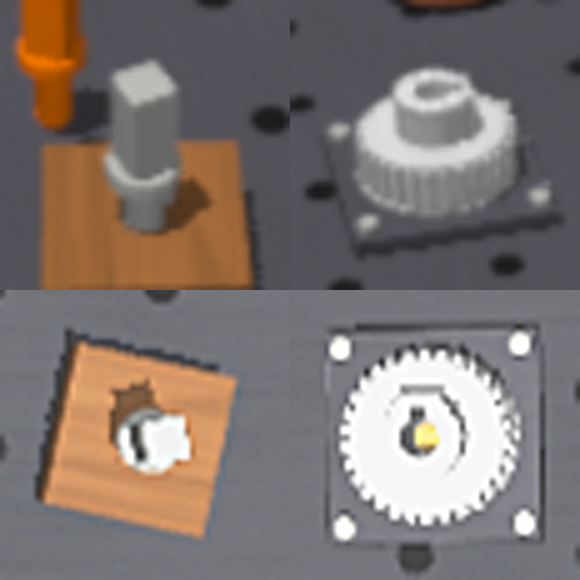

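```bash
python3 - <<'E'
from h import *
np.set_printoptions(precision=1,suppress=True)
# rough from top
h=at_z("top",[390.5+0,220],113); print(h, at_z("top",[257,232],67))
for n in ("top","side"):
    u,v,P=cloud(n,np.load(f"{n}0.npy"))
    def sel(c,r,z0,z1):
        return (np.hypot(P[:,0]-c[0],P[:,1]-c[1])<r)&(P[:,2]>z0)&(P[:,2]<z1)
    m=sel(h[0],60,108,118); print(n,"headtop",m.sum(),P[m].mean(0),P[m].min(0),P[m].max(0), u[m].mean(),v[m].mean())
    m=sel(h[0],80,30,40); print(n,"stand top",m.sum(),P[m].mean(0), cv2.minAreaRect(P[m][:,:2].astype(np.float32)))
    m=sel(h[0],60,64,70); print(n,"collar",m.sum(),P[m].mean(0))
    c=at_z("top",[257,232],67)[0]
    m=sel(c,40,63,72); print(n,"boss",m.sum(),P[m].mean(0),cv2.minEnclosingCircle(P[m][:,:2].astype(np.float32)))
    m=sel(c,70,38,46); print(n,"rim",m.sum(),P[m].mean(0),cv2.minEnclosingCircle(P[m][:,:2].astype(np.float32)))
    m=sel(c,100,8,16); print(n,"plate",m.sum(),P[m].mean(0),cv2.minAreaRect(P[m][:,:2].astype(np.float32)))
E
```

```text
[[ 538.6 -172.7  113. ]] [[510.2 176.9  67. ]]
top headtop 70 [ 535.8 -181.8  111.3] [ 525.6 -193.   108. ] [ 546.3 -171.5  116.8] 393.9 221.05714285714285
top stand top 906 [ 536.  -180.6   34.6] ((535.9154663085938, -182.0447998046875), (91.6545639038086, 89.90937042236328), 76.76290130615234)
top collar 30 [ 537.4 -176.2   66.5]
top boss 147 [508.2 186.8  66.1] ((509.046875, 187.16104125976562), 22.888330459594727)
top rim 502 [509.3 184.9  40.9] ((508.6972961425781, 186.5662384033203), 46.74468231201172)
top plate 765 [510.3 183.1  11.2] ((508.701171875, 186.24044799804688), (120.86859130859375, 118.15097045898438), 89.87423706054688)
side headtop 92 [ 537.6 -182.9  112.5] [ 525.4 -193.3  108.4] [ 550.1 -169.9  115.6] 315.69565217391306 249.81521739130434
side stand top 1053 [ 536.1 -189.8   35.5] ((538.6517944335938, -179.9140625), (94.92369842529297, 90.25596618652344), 76.03395080566406)
side collar 64 [ 534.6 -189.2   67.4]
side boss 96 [510.9 185.5  66.4] ((512.2357177734375, 186.6846160888672), 24.083728790283203)
side rim 284 [508.6 172.6  41.6] ((509.69818115234375, 186.00437927246094), 47.99381637573242)
side plate 421 [505.9 159.5  12. ] ((511.1094665527344, 186.01283264160156), (120.48640441894531, 123.6817855834961), 0.6066798567771912)
```

```bash
cat > ov.py <<'E'
from h import *
def head(x,y,yaw,zb=68,zt=113,hw=11):
    c=np.array([[hw,hw],[-hw,hw],[-hw,-hw],[hw,-hw]]);R=np.array([[np.cos(yaw),-np.sin(yaw)],[np.sin(yaw),np.cos(yaw)]])
    b=c@R.T+[x,y]; return np.r_[np.c_[b,[zt]*4],np.c_[b,[zb]*4]]
def draw(im,n,P,o,s,col):
    p=((proj(n,P)-o+0.5)*s-0.5)*1
    for i in range(4):
        for a,b in((i,(i+1)%4),(i,i+4)):
            cv2.line(im,tuple(np.int32(p[a].round())),tuple(np.int32(p[b].round())),col,1)
def big(im,o,w,s): return cv2.resize(im[o[1]:o[1]+w,o[0]:o[0]+w],None,fx=s,fy=s,interpolation=cv2.INTER_CUBIC)
E
python3 - <<'E'
from ov import *
S=np.load("side0im.npy");T=np.load("top0im.npy")
rows=[]
for n,I,o in(("side",S,(300,238)),("top",T,(374,206))):
    r=[big(I,o,30,13)]
    b=r[0].copy(); draw(b,n,head(536.5,-182,-0.2),np.array(o),13,(255,0,0)); 
    r.append(b); rows.append(np.hstack(r))
cv2.imwrite("pics/o0.png",cv2.resize(np.vstack(rows),(600,600))[:,:,::-1])
E
```

```text
(no output)
```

View pics/o0.png

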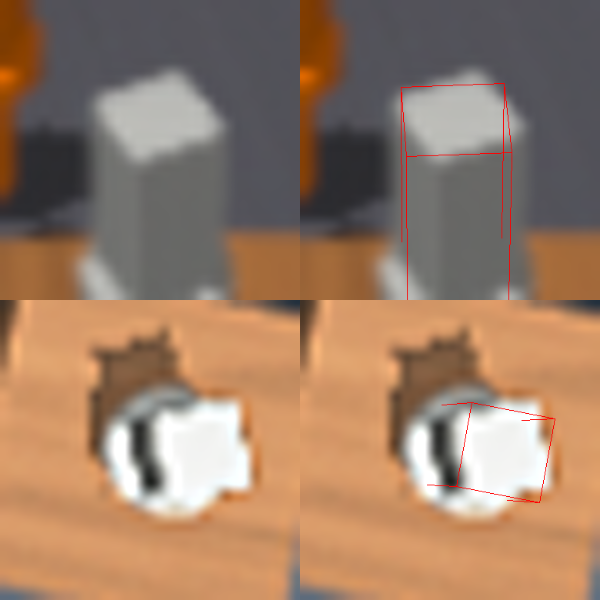

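```bash
python3 - <<'E'
from ov import *
np.set_printoptions(precision=1,suppress=True)
for n,o,c in(("side",(300,238),[(95,106),(178,71),(224,127),(141,163)]),("top",(374,206),[(168,112),(240,101),(251,189),(180,201)])):
    uv=(np.array(c)+.5)/10-.5+np.array(o); Q=at_z(n,uv,113)[:,:2]; print(n,Q.tolist(),Q.mean(0))
    e=np.roll(Q,-1,0)-Q; print(np.hypot(*e.T),np.degrees(np.arctan2(e[:,1],e[:,0]))%90)
# gradient fit
from scipy.optimize import minimize
for n in("side","top"):
    I=cv2.cvtColor(np.load(f"{n}0im.npy"),cv2.COLOR_RGB2GRAY).astype(np.float32)
    def cost(p):
        P=head(*p); t=np.linspace(0.1,.9,30)
        s=0
        for i in range(4):
            L=P[i]+(P[(i+1)%4]-P[i])*t[:,None]
            C=P[:4].mean(0)
            a=proj(n,C+(L-C)*0.86).astype(np.float32);b=proj(n,C+(L-C)*1.14).astype(np.float32)
            f=lambda q:cv2.remap(I,q[:,0],q[:,1],cv2.INTER_LINEAR)
            s+=np.minimum(f(a)-f(b),60).mean()
        return -s
    best=min(((cost((x,y,w)),x,y,w) for x in np.arange(528,546,1.) for y in np.arange(-192,-172,1.) for w in np.arange(-.8,.8,.05)))
    r=minimize(cost,best[1:],method="Nelder-Mead"); print(n,best,r.x,r.fun)
E
```

```text
side [[525.1699533912497, -174.723214335762], [545.2152450556007, -168.31196275210345], [549.8424470269683, -188.16736910106522], [529.9994466984028, -194.55803741032662]] [ 537.6 -181.4]
[21.  20.4 20.8 20.4] [17.7 13.1 17.9 13.7]
top [[547.0197731391737, -172.4897522321905], [549.659275359467, -191.25132216698853], [526.9359012176839, -193.7193931515272], [524.056403591216, -175.22542408835704]] [ 536.9 -183.2]
[18.9 22.9 18.7 23.1] [8.  6.2 8.8 6.8]Traceback (most recent call last):
  File "<stdin>", line 20, in <module>
  File "<stdin>", line 20, in <genexpr>
  File "<stdin>", line 16, in cost
  File "h.py", line 4, in proj
    c=vision.camera_info(n);T=np.linalg.inv(c["pose"]);P=np.atleast_2d(P)
ValueError: time passes only in moves, steps and waits
```

```bash
sed -i 's/^def proj/CI={n:vision.camera_info(n) for n in("side","top")}\ndef proj/; s/c=vision.camera_info(n);/c=CI[n];/' h.py
cat > fit.py <<'E'
from ov import *
from scipy.optimize import minimize
imgs={n:cv2.cvtColor(np.load(f"{n}0im.npy"),cv2.COLOR_RGB2GRAY).astype(np.float32) for n in("side","top")}
def one(n,p):
    I=imgs[n]
    P=head(*p); t=np.linspace(0.1,.9,20)[:,None]; C=P[:4].mean(0)
    L=np.vstack([P[i]+(P[(i+1)%4]-P[i])*t for i in range(4)])
    q=proj(n,np.r_[C+(L-C)*.86,C+(L-C)*1.14]).astype(np.float32)
    f=cv2.remap(I,q[:,0],q[:,1],cv2.INTER_LINEAR)[:,0]
    return -np.minimum(f[:80]-f[80:],40).mean()
for name,c in(("side",lambda p:one("side",p)),("top",lambda p:one("top",p)),("both",lambda p:one("side",p)+one("top",p))):
    best=min(((c((x,y,w)),x,y,w) for x in np.arange(530,546,1.5) for y in np.arange(-190,-174,1.5) for w in np.arange(-.8,.8,.08)))
    r=minimize(c,best[1:],method="Nelder-Mead",options=dict(initial_simplex=np.array(best[1:])+np.array([[0,0,0],[1,0,0],[0,1,0],[0,0,.1]]))); print(name,np.round(best,2),r.x.round(3),r.fun)
E
python3 fit.py
```

```text
side [-3.995e+01  5.375e+02 -1.810e+02  2.400e-01] [ 5.37469e+02 -1.80804e+02  2.59000e-01] -39.974769592285156
top [-3.837e+01  5.360e+02 -1.810e+02  3.200e-01] [ 5.35922e+02 -1.81477e+02  3.38000e-01] -39.0346565246582
both [-7.82e+01  5.36e+02 -1.81e+02  3.20e-01] [ 5.35973e+02 -1.81410e+02  3.31000e-01] -78.81007385253906
```

```bash
python3 - <<'E'
from ov import *
S=np.load("side0im.npy");T=np.load("top0im.npy")
rows=[]
cx,cy=510,186.5
a=np.linspace(0,2*np.pi,60)
for n,I,o in(("side",S,(258,172)),("top",T,(240,215))):
    A=big(I,o,30,10); b=A.copy()
    for r,z in((22,67),(11,67)):
        p=(proj(n,np.c_[cx+r*np.cos(a),cy+r*np.sin(a),0*a+z])-o+.5)*10-.5
        cv2.polylines(b,[np.int32(p.round())],True,(255,0,0),1)
    w=0.0
    for w,col in((0,(0,255,0)),(0.3,(0,0,255)),(-.3,(255,0,255))):
        p=(proj(n,[[cx+r*np.cos(w),cy+r*np.sin(w),67] for r in(11,17.5)])-o+.5)*10-.5
        cv2.line(b,*[tuple(map(int,q)) for q in p],col,1)
    rows.append(np.hstack([A,b]))
cv2.imwrite("pics/o1.png",np.vstack(rows)[:,:,::-1])
E
```

```text
(no output)
```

View pics/o1.png

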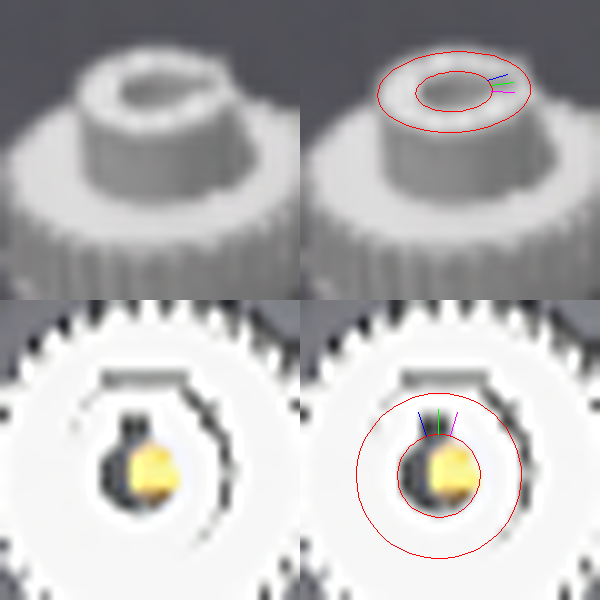

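```bash
python3 - <<'E'
from ov import *
from scipy.ndimage import map_coordinates
for n in("top","side"):
    I=cv2.cvtColor(np.load(f"{n}0im.npy"),cv2.COLOR_RGB2GRAY).astype(np.float32)
    for cx,cy in((510,186.5),):
      w=np.arange(-1.0,1.01,.1)
      print(n,w.round(1).tolist())
      for r in(12,13.5,15,16.5):
        q=proj(n,np.c_[cx+r*np.cos(w),cy+r*np.sin(w),0*w+67])
        f=map_coordinates(I,[q[:,1],q[:,0]],order=1); print(r,f.astype(int).tolist())
E
```

```text
top [-1.0, -0.9, -0.8, -0.7, -0.6, -0.5, -0.4, -0.3, -0.2, -0.1, -0.0, 0.1, 0.2, 0.3, 0.4, 0.5, 0.6, 0.7, 0.8, 0.9, 1.0]
12 [245, 244, 244, 244, 245, 242, 237, 201, 143, 104, 100, 96, 93, 91, 154, 212, 235, 236, 246, 235, 226]
13.5 [247, 247, 247, 248, 251, 249, 248, 229, 152, 89, 88, 87, 83, 102, 186, 254, 254, 253, 254, 253, 250]
15 [248, 248, 248, 248, 249, 250, 252, 254, 189, 133, 134, 129, 116, 145, 223, 253, 253, 252, 251, 251, 250]
16.5 [249, 249, 249, 249, 248, 250, 251, 254, 222, 182, 183, 178, 166, 198, 254, 252, 250, 250, 248, 248, 246]
side [-1.0, -0.9, -0.8, -0.7, -0.6, -0.5, -0.4, -0.3, -0.2, -0.1, -0.0, 0.1, 0.2, 0.3, 0.4, 0.5, 0.6, 0.7, 0.8, 0.9, 1.0]
12 [202, 207, 204, 201, 198, 195, 191, 182, 173, 164, 156, 155, 161, 166, 171, 175, 177, 178, 180, 181, 182]
13.5 [211, 215, 218, 215, 207, 200, 194, 184, 174, 164, 154, 159, 166, 173, 179, 183, 185, 187, 189, 192, 194]
15 [215, 220, 222, 216, 208, 202, 196, 187, 177, 166, 157, 162, 168, 176, 184, 190, 192, 194, 197, 201, 205]
16.5 [217, 216, 215, 214, 207, 202, 199, 193, 185, 176, 170, 172, 174, 177, 183, 190, 198, 200, 203, 203, 204]
```

Head centre comes out at about (536.5,-181.3) with yaw ≈0.3. The hub is at about (510,186.5) with its keyway at ≈0.08. Moving now.

Request:
send_rows(series=[[[33,-24,0],[0,0,0]],[[33,-24,0],[0,0,0]],[[33,-24,0],[0,0,0]],[[33,-24,0],[0,0,0]],[[33,-24,0],[0,0,0]]], grip=0.85, force=60)

```text
time_s: 0.52
eef_pos: [339.5, -467.4, 230.6]
tool_rot: [-3.141, 0.0, 0.336]
ft_force: [1.2, -0.5, -0.1]
width: 72.9
```

Request:
send_rows(series=[[[33,-24,0],[0,0,0]],[[33,-24,0],[0,0,0]],[[33,-24,0],[0,0,0]],[[33,-24,0],[0,0,0]],[[33,-24,0],[0,0,0]]])

```text
time_s: 0.93
eef_pos: [455.7, -299.5, 230.9]
tool_rot: [-3.141, 0.0, 0.337]
ft_force: [1.1, -1.5, 0.5]
width: 72.7
```

Request:
send_rows(series=[[[33,-24,0],[0,0,0]],[[33,-24,0],[0,0,0]],[[33,-24,0],[0,0,0]],[[0,0,0],[0,0,0]],[[0,0,0],[0,0,0]]])

```text
time_s: 1.35
eef_pos: [525.5, -198.7, 230.7]
tool_rot: [-3.141, 0.001, 0.341]
ft_force: [0.3, -0.8, -0.6]
width: 72.4
```

Request:
send_rows(series=[[[16,-13,0],[0,0,2.3]],[[0,0,25],[0,0,0]],[[0,0,25],[0,0,0]],[[0,0,25],[0,0,0]],[[0,0,0],[0,0,0]]])

```text
time_s: 1.77
eef_pos: [530.7, -183.0, 150.3]
tool_rot: [-3.135, 0.009, 0.295]
ft_force: [-1.6, 0.2, -0.7]
width: 72.3
```

```bash
python3 - <<'E'
from ov import *
print(manip.state()["eef_pos"],manip.state()["tool_rot"])
I,d=vision.get_image("side"); cv2.imwrite("pics/s1.png",big(I,(270,190),110,5)[:,:,::-1])
E
```

```text
[ 530.7211671  -183.02598691  150.26005203] [-3.13526328  0.00885957  0.29515061]
```

View pics/s1.png

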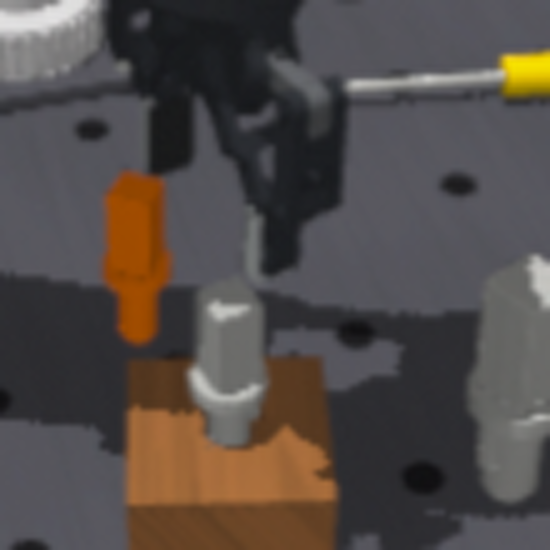

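The image shows the fingers open above the upright shaft at about (230,310). They are near (285,230), and the orange part at (135,250) is clear. Settling and correcting x.

Request:
send_rows(series=[[[0,0,0],[0,0,0]],[[0,0,0],[0,0,0]]])

```text
time_s: 1.98
eef_pos: [536.5, -184.5, 158.1]
tool_rot: [3.14, -0.002, 0.296]
ft_force: [0.9, -0.1, 0.6]
width: 72.8
```

Request:
send_rows(series=[[[1,-3,22],[0,0,0]],[[0,0,22],[0,0,0]],[[0,0,22],[0,0,0]],[[0,0,18],[0,0,0]],[[0,0,0],[0,0,0]]])

```text
time_s: 2.4
eef_pos: [534.0, -179.8, 70.3]
tool_rot: [-3.139, 0.003, 0.296]
ft_force: [-0.8, 1.3, -0.6]
width: 72.4
```

Request:
send_rows(series=[[[0,0,0],[0,0,0]],[[0,0,0],[0,0,0]]])

```text
time_s: 2.57
eef_pos: [537.4, -180.9, 74.5]
tool_rot: [3.139, -0.003, 0.296]
ft_force: [0.1, -0.3, 0.2]
width: 72.7
```

```bash
python3 - <<'E'
from ov import *
print(manip.state()["eef_pos"],manip.state()["tool_rot"])
I,d=vision.get_image("side"); A=big(I,(280,215),70,8)
J,d=vision.get_image("top"); B=big(J,(360,185),70,8)
cv2.imwrite("pics/s2.png",cv2.resize(np.hstack([A,B]),(800,400))[:,:,::-1])
E
```

```text
[ 537.39951244 -180.92969427   74.54833094] [ 3.13941974e+00 -2.75544530e-03  2.96419862e-01]
```

View pics/s2.png

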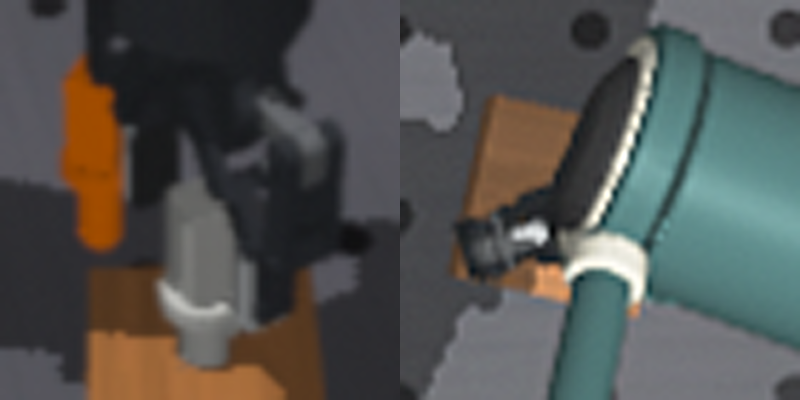

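The side view shows the pads on both sides of the head, which is at about (200,240). Closing.

Request:
send_rows(series=[[[0,0,0],[0,0,0]],[[0,0,0],[0,0,0]],[[0,0,0],[0,0,0]],[[0,0,0],[0,0,0]],[[0,0,0],[0,0,0]]], grip=0, force=60)

```text
time_s: 3.08
eef_pos: [535.9, -180.2, 72.8]
tool_rot: [3.141, -0.0, 0.297]
ft_force: [-1.4, -0.4, 3.7]
width: 21.8
```

Request:
send_rows(series=[[[0,0,0],[0,0,0]],[[0,0,0],[0,0,0]],[[0,0,0],[0,0,0]],[[0,0,0],[0,0,0]],[[0,0,0],[0,0,0]]])

```text
time_s: 3.5
eef_pos: [536.0, -180.2, 72.8]
tool_rot: [3.141, -0.0, 0.297]
ft_force: [-1.9, 0.3, 5.3]
width: 21.5
```

Request:
send_rows(series=[[[0,0,-10],[0,0,0]],[[0,0,-25],[0,0,0]],[[0,0,-30],[0,0,0]],[[0,0,-30],[0,0,0]],[[0,0,-20],[0,0,0]]])

```text
time_s: 3.92
eef_pos: [536.2, -180.2, 189.7]
tool_rot: [3.141, -0.001, 0.297]
ft_force: [0.3, 0.4, -2.8]
width: 21.6
```

Request:
send_rows(series=[[[0,0,0],[0,0,0]],[[0,0,0],[0,0,0]],[[0,0,0],[0,0,0]],[[0,0,0],[0,0,0]]])

```text
time_s: 4.25
eef_pos: [533.9, -179.4, 184.4]
tool_rot: [-3.138, 0.004, 0.297]
ft_force: [-0.2, -0.3, -3.5]
width: 21.7
```

```bash
python3 - <<'E'
from ov import *
s=manip.state();print(s["eef_pos"],s["tool_rot"],s["width"],s["ft_force"])
I,d=vision.get_image("side"); cv2.imwrite("pics/s3.png",big(I,(270,170),100,6)[:,:,::-1]); np.save("s3.npy",I);np.save("s3d.npy",d)
E
```

```text
[ 533.89440156 -179.37743689  184.36906823] [-3.13848356  0.00389024  0.29667534] 21.722110330906442 [-0.21993868 -0.28327982 -3.52842813]
```

View pics/s3.png

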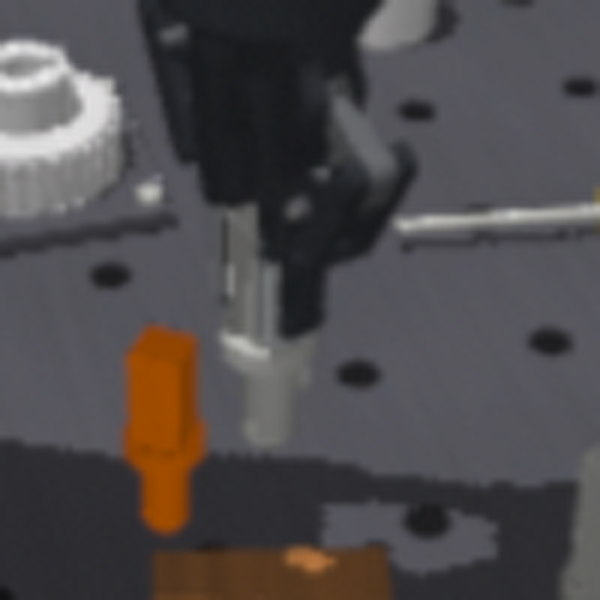

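Request:
send_rows(series=[[[4,-15,0],[0,0,0]],[[7,-30,0],[0,0,0]],[[7,-30,0],[0,0,0]],[[7,-30,0],[0,0,0]],[[7,-30,0],[0,0,0]]])

```text
time_s: 4.72
eef_pos: [525.5, -40.4, 185.3]
tool_rot: [-3.14, 0.003, 0.296]
ft_force: [0.3, -0.1, -3.4]
width: 21.5
```

Request:
send_rows(series=[[[7,-30,0],[0,0,0]],[[7,-30,0],[0,0,0]],[[7,-30,0],[0,0,0]],[[7,-30,0],[0,0,0]],[[7,-30,0],[0,0,0]]])

```text
time_s: 5.13
eef_pos: [515.1, 113.3, 185.4]
tool_rot: [-3.141, 0.003, 0.297]
ft_force: [0.7, -0.9, -3.0]
width: 21.6
```

Request:
send_rows(series=[[[7,-30,0],[0,0,0]],[[6,-28,0],[0,0,0]],[[3,-15,0],[0,0,0]],[[0,0,0],[0,0,6.2]],[[0,0,0],[0,0,6.2]]])

```text
time_s: 5.55
eef_pos: [509.1, 187.6, 185.2]
tool_rot: [3.141, 0.003, 0.078]
ft_force: [1.4, -0.4, -2.4]
width: 21.7
```

Request:
send_rows(series=[[[0,0,0],[0,0,0]],[[0,0,0],[0,0,0]],[[0,0,0],[0,0,0]],[[0,0,0],[0,0,0]],[[0,0,0],[0,0,0]]])

```text
time_s: 5.97
eef_pos: [510.4, 186.2, 187.0]
tool_rot: [3.142, 0.0, 0.081]
ft_force: [1.6, -0.1, -3.6]
width: 21.9
```

Request:
send_rows(series=[[[0,0,0],[0,0,0]],[[0,0,0],[0,0,0]],[[0,0,0],[0,0,0]],[[0,0,0],[0,0,0]],[[0,0,0],[0,0,0]]])

```text
time_s: 6.38
eef_pos: [510.5, 186.5, 187.4]
tool_rot: [-3.142, -0.0, 0.08]
ft_force: [-0.3, 0.2, -2.9]
width: 21.4
```

```bash
python3 - <<'E'
from ov import *
s=manip.state();print(s["eef_pos"],s["tool_rot"],s["width"],s["ft_force"])
I,d=vision.get_image("side"); np.save("s4.npy",I);np.save("s4d.npy",d)
J,d=vision.get_image("top"); np.save("t4.npy",J)
cv2.imwrite("pics/s4.png",np.hstack([big(I,(235,120),90,4),big(J,(215,190),90,4)])[:,:,::-1]); 
E
```

```text
[510.50298194 186.50796823 187.39519691] [-3.14151100e+00 -1.65408058e-04  8.03255809e-02] 21.3604087851387 [-0.33910259  0.23995435 -2.92766728]
```

View pics/s4.png

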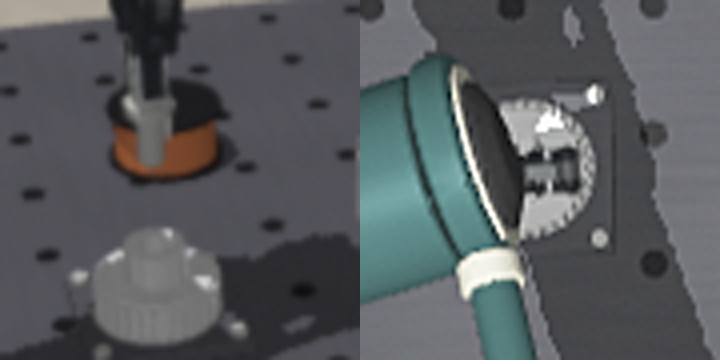

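```bash
cat > ov2.py <<'E'
import sys
from ov import *
def go(f,tx,ty,tz,out,o=(250,130),w=60,s=10):
    I=np.load(f); A=big(I,o,w,s); b=A.copy(); a=np.linspace(0,2*np.pi,60)
    def circ(x,y,z,r,col):
        p=(proj("side",np.c_[x+r*np.cos(a),y+r*np.sin(a),0*a+z])-o+.5)*s-.5
        cv2.polylines(b,[np.int32(p.round())],True,col,1)
    t=tz-52.8
    for z,r in((t,7),(t+4,9.7),(t+18,9.7),(t+40,17),(t+48,17)): circ(tx,ty,z,r,(255,0,0))
    for r in(11,22): circ(510,186.5,67,r,(0,255,0))
    cv2.imwrite(out,b[:,:,::-1])
E
python3 -c "
from ov2 import *
go('s4.npy',510.5,186.5,187.4,'pics/o4.png',(245,125),60,10)"
```

```text
(no output)
```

View pics/o4.png

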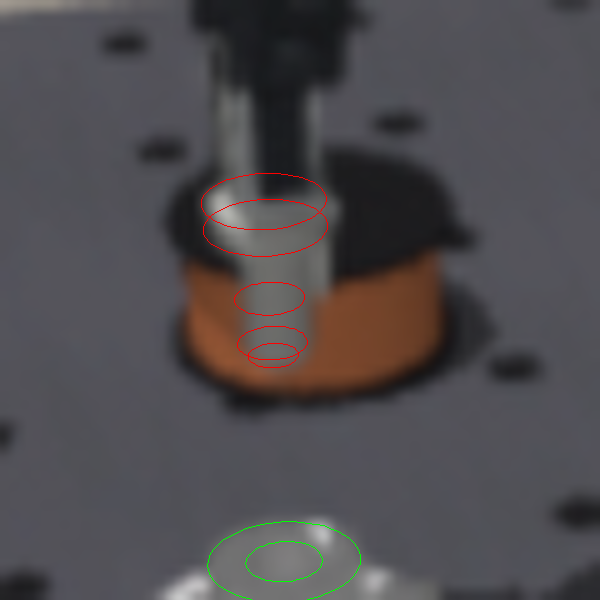

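Request:
send_rows(series=[[[-1,0,15],[0,0,0]],[[0,0,20],[0,0,0]],[[0,0,17],[0,0,0]],[[0,0,0],[0,0,0]],[[0,0,0],[0,0,0]]])

```text
time_s: 6.9
eef_pos: [508.4, 186.1, 134.3]
tool_rot: [3.141, 0.003, 0.08]
ft_force: [-0.1, 0.3, -3.0]
width: 21.3
```

Request:
send_rows(series=[[[0,0,0],[0,0,0]],[[0,0,0],[0,0,0]],[[0,0,0],[0,0,0]],[[0,0,0],[0,0,0]],[[0,0,0],[0,0,0]]])

```text
time_s: 7.32
eef_pos: [510.0, 186.6, 136.1]
tool_rot: [-3.141, -0.001, 0.08]
ft_force: [0.4, -0.0, -3.1]
width: 21.6
```

```bash
python3 - <<'E'
from ov2 import *
s=manip.state();p=s["eef_pos"];print(p,s["tool_rot"],s["width"],s["ft_force"])
I,d=vision.get_image("side"); np.save("s5.npy",I);np.save("s5d.npy",d)
go("s5.npy",*p,"pics/o5.png",(248,145),60,10)
go("side0im.npy",*p,"pics/o5b.png",(248,145),60,10)
A=cv2.imread("pics/o5.png");B=cv2.imread("pics/o5b.png"); C=big(I,(248,145),60,10)[:,:,::-1]
cv2.imwrite("pics/o5c.png",np.hstack([A[:,150:550],C[:,150:550]]))
cv2.imwrite("pics/o5d.png",B)
E
```

```text
[509.98287703 186.61654518 136.13225213] [-3.14123851e+00 -1.43733736e-03  8.03154420e-02] 21.551069352328152 [ 0.42844454 -0.03259167 -3.09885662]
```

View pics/o5c.png

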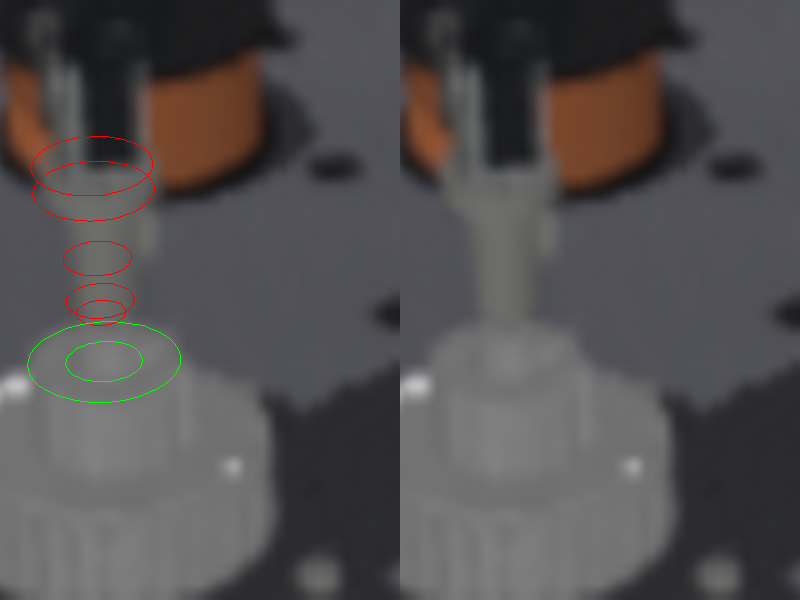

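View pics/o5d.png

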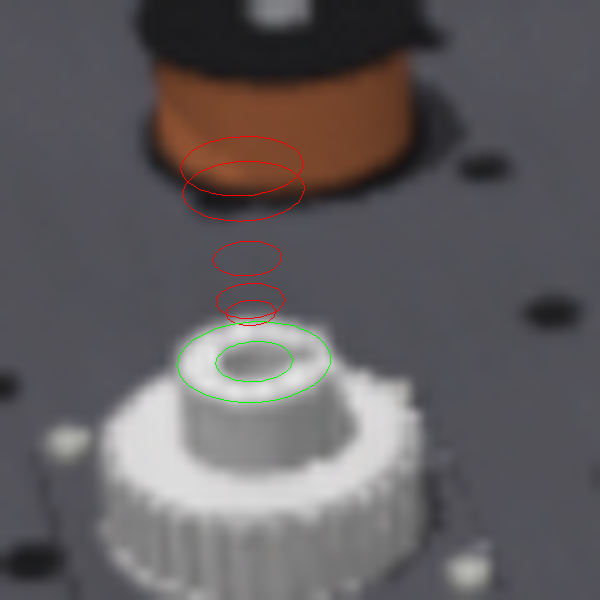

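The collar and nose sit about 0.5 px (1.5 mm) right of the prediction and the key shows on the right, at about (150,235). Shifting -1.5 mm in x and descending.

Request:
send_rows(series=[[[-1.5,0,0],[0,0,0]],[[0,0,6],[0,0,0]],[[0,0,6],[0,0,0]],[[0,0,6],[0,0,0]],[[0,0,4],[0,0,0]]])

```text
time_s: 7.78
eef_pos: [507.9, 186.6, 112.3]
tool_rot: [-3.141, 0.0, 0.08]
ft_force: [1.1, 1.4, -2.3]
width: 21.5
```

Request:
send_rows(series=[[[0,0,0],[0,0,0]],[[0,0,0],[0,0,0]],[[0,0,0],[0,0,0]],[[0,0,0],[0,0,0]],[[0,0,0],[0,0,0]]])

```text
time_s: 8.2
eef_pos: [507.9, 186.5, 113.4]
tool_rot: [-3.141, 0.0, 0.08]
ft_force: [0.5, 1.9, -4.2]
width: 21.8
```

Request:
send_rows(series=[[[0,0,3],[0,0,0]],[[0,0,3],[0,0,0]],[[0,0,2],[0,0,0]],[[0,0,0],[0,0,0]],[[0,0,0],[0,0,0]]])

```text
time_s: 8.62
eef_pos: [508.1, 186.4, 105.1]
tool_rot: [-3.141, -0.0, 0.08]
ft_force: [1.5, 2.8, -5.5]
width: 21.7
```

```bash
python3 - <<'E'
from ov2 import *
s=manip.state();p=s["eef_pos"];print(p,s["tool_rot"],s["width"],s["ft_force"],s["ft_torque"])
I,d=vision.get_image("side"); np.save("s6.npy",I)
cv2.imwrite("pics/s6.png",big(I,(248,150),50,12)[:,:,::-1])
E
```

```text
[508.11688083 186.44939428 105.09388809] [-3.14132250e+00 -3.56007000e-04  8.01893031e-02] 21.668996787650457 [ 1.46162241  2.81163343 -5.51791116] [ 0.62482002 -0.31025225  0.03373272]
```

View pics/s6.png

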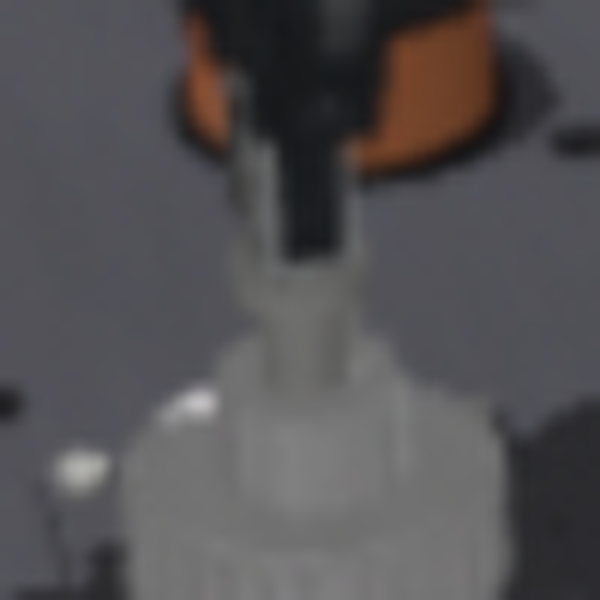

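Request:
send_rows(series=[[[0.4,-0.8,0],[0,0,0]],[[0,0,1],[0,0,0]],[[0,0,1],[0,0,0]],[[0,0,1],[0,0,0]],[[0,0,0],[0,0,0]]])

```text
time_s: 9.08
eef_pos: [508.0, 186.9, 101.9]
tool_rot: [3.141, 0.001, 0.08]
ft_force: [0.7, 0.6, -2.8]
width: 21.7
```

Request:
send_rows(series=[[[0,0,1],[0,0,0]],[[0,0,1],[0,0,0]],[[0,0,0],[0,0,0]],[[0,0,0],[0,0,0]]])

```text
time_s: 9.42
eef_pos: [508.1, 187.0, 100.1]
tool_rot: [3.141, 0.001, 0.08]
ft_force: [0.7, -0.1, -3.6]
width: 21.5
```

Request:
send_rows(series=[[[0,0,1],[0,0,0]],[[0,0,1],[0,0,0]],[[0,0,0],[0,0,0]],[[0,0,0],[0,0,0]]])

```text
time_s: 9.75
eef_pos: [508.2, 187.1, 98.1]
tool_rot: [3.142, 0.0, 0.08]
ft_force: [-0.5, -1.1, -2.7]
width: 21.7
```

Request:
send_rows(series=[[[0,0,1],[0,0,0]],[[0,0,1],[0,0,0]],[[0,0,0],[0,0,0]],[[0,0,0],[0,0,0]]])

```text
time_s: 10.08
eef_pos: [508.2, 187.1, 96.2]
tool_rot: [3.142, 0.0, 0.08]
ft_force: [0.3, 0.0, -1.9]
width: 21.5
```

Request:
send_rows(series=[[[0,0,1],[0,0,0]],[[0,0,1],[0,0,0]],[[0,0,1],[0,0,0]],[[0,0,1],[0,0,0]],[[0,0,0],[0,0,0]]], force=80)

```text
time_s: 10.5
eef_pos: [508.1, 187.0, 91.9]
tool_rot: [3.141, 0.001, 0.08]
ft_force: [1.0, -0.0, -2.8]
width: 21.4
```

Request:
send_rows(series=[[[0,0,1],[0,0,0]],[[0,0,1],[0,0,0]],[[0,0,1],[0,0,0]],[[0,0,0],[0,0,0]],[[0,0,0],[0,0,0]]])

```text
time_s: 10.92
eef_pos: [508.5, 187.2, 89.7]
tool_rot: [-3.142, -0.0, 0.08]
ft_force: [-0.7, -0.9, 1.5]
width: 21.2
```

Request:
send_rows(series=[[[0,0,1],[0,0,0]],[[0,0,1],[0,0,0]],[[0,0,1],[0,0,0]],[[0,0,1],[0,0,0]],[[0,0,0],[0,0,0]]])

```text
time_s: 11.33
eef_pos: [508.5, 187.2, 85.5]
tool_rot: [-3.141, -0.0, 0.08]
ft_force: [-2.1, -1.0, 2.7]
width: 21.2
```

Request:
send_rows(series=[[[0,0,1],[0,0,0]],[[0,0,1],[0,0,0]],[[0,0,1],[0,0,0]],[[0,0,0],[0,0,0]],[[0,0,0],[0,0,0]]])

```text
time_s: 11.75
eef_pos: [508.6, 187.2, 82.5]
tool_rot: [-3.141, -0.0, 0.08]
ft_force: [-1.5, -1.3, 4.4]
width: 21.1
```

Request:
send_rows(series=[[[0,0,1],[0,0,0]],[[0,0,1],[0,0,0]],[[0,0,0.5],[0,0,0]],[[0,0,0],[0,0,0]],[[0,0,0],[0,0,0]]])

```text
time_s: 12.17
eef_pos: [508.6, 187.2, 80.3]
tool_rot: [-3.141, -0.001, 0.08]
ft_force: [-2.6, 0.1, 6.6]
width: 21.5
```

Request:
send_rows(series=[[[0,0,0.5],[0,0,0]],[[0,0,0.5],[0,0,0]],[[0,0,0],[0,0,0]],[[0,0,0],[0,0,0]],[[0,0,0],[0,0,0]]])

```text
time_s: 12.58
eef_pos: [508.7, 187.2, 79.9]
tool_rot: [-3.141, -0.001, 0.08]
ft_force: [-3.0, -1.7, 10.7]
width: 21.2
```

Request:
send_rows(series=[[[0,0,0.5],[0,0,0]],[[0,0,0.5],[0,0,0]],[[0,0,0],[0,0,0]],[[0,0,0],[0,0,0]],[[0,0,0],[0,0,0]]])

```text
time_s: 13.0
eef_pos: [508.7, 187.3, 79.9]
tool_rot: [-3.142, -0.001, 0.08]
ft_force: [-5.6, -2.2, 16.6]
width: 21.2
```

Request:
send_rows(series=[[[0,0,0],[0,0,0]],[[0,0,0],[0,0,0]],[[0,0,0],[0,0,0]]])

```text
time_s: 13.25
eef_pos: [508.7, 187.2, 79.8]
tool_rot: [-3.142, -0.001, 0.08]
ft_force: [-7.1, -2.2, 16.8]
width: 21.7
```

```bash
python3 - <<'E'
from ov2 import *
s=manip.state();p=s["eef_pos"];print(p,s["tool_rot"],s["width"],s["ft_force"],s["ft_torque"])
I,d=vision.get_image("side"); np.save("s7.npy",I)
cv2.imwrite("pics/s7.png",big(I,(248,150),50,12)[:,:,::-1])
E
```

```text
[508.68152644 187.24924477  79.84893282] [-3.14151892e+00 -5.44098932e-04  8.03085642e-02] 21.713570674962842 [-7.10874208 -2.17122533 16.84695017] [-0.38289138  1.1908482   0.05640521]
```

View pics/s7.png

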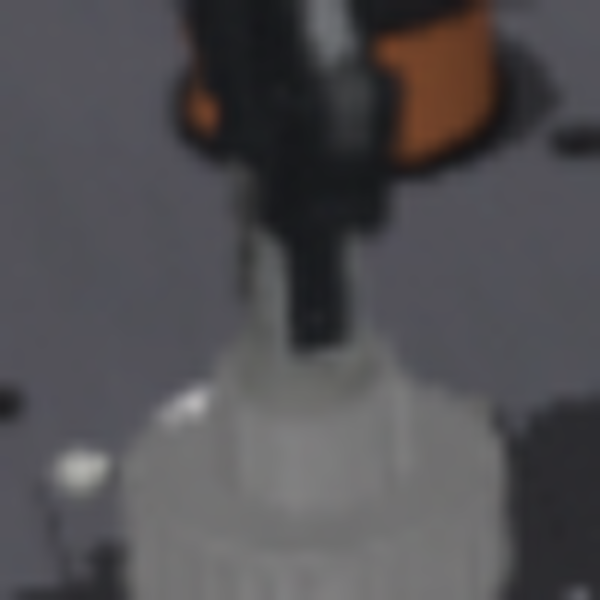

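The image shows the collar seated on the boss face at about (310,375). TCP z has stopped at the predicted 79.8 mm while the force climbs. Next I'll relieve the side force.

Request:
send_rows(series=[[[-0.5,0.2,0.3],[0,0,0]],[[0,0,0],[0,0,0]],[[0,0,0],[0,0,0]],[[0,0,0],[0,0,0]],[[0,0,0],[0,0,0]]])

```text
time_s: 13.72
eef_pos: [508.6, 187.2, 79.8]
tool_rot: [-3.141, -0.002, 0.08]
ft_force: [-5.8, -1.5, 16.4]
width: 21.5
```

Request:
send_rows(series=[[[0,0,0],[0,0,0]],[[0,0,0],[0,0,0]],[[0,0,0],[0,0,0]],[[0,0,0],[0,0,0]],[[0,0,0],[0,0,0]]])

```text
time_s: 14.13
eef_pos: [508.7, 187.3, 79.9]
tool_rot: [-3.141, -0.002, 0.08]
ft_force: [-6.1, -1.2, 17.1]
width: 21.6
```

```bash
python3 -c "
from bench import ticket; print(ticket.job_done())"
```

```text
the job is handed in; nothing more can be done
None
```

I lifted the grey shaft from the stand, turned it about 0.22 rad to line up with the keyway, and pushed it home. I handed in at about 14 s of the 43 s allowed, still gripping at 80 N and pressing down. The hand-in reports no verdict.

- **Seated:** the key went into the keyway first time, with no search needed. The spring was felt from TCP z of about 89.7 mm. Travel then stopped at 79.8–79.9 mm, where I had predicted the collar would meet the boss face, and the upward force rose to about 17 N and held steady. The last side picture shows the collar on the boss face.
- **Tilt and grip:** the tool tilt reads under 0.003 rad, and the finger opening of 21.6 mm matches the 22 mm head.
- **Disagreements:**
    - A side force of about 6 N in -x remained after I tried to relieve it.
    - The TCP ended about 1.3 mm in x and 0.8 mm in y from my camera estimate of the hub. That is within the calibration error plus a small offset of the head in the pads.
- **Not measured directly:** I inferred the plunger depth and final key angle from travel and force. I saw no contact with the bystander objects during the moves, but I took no final picture of them.

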